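# Fit a spare fuse with sprung tongs

## Task

Take the sprung tongs from their leaning rest and, handling the fuse only with the tongs, carry the longer, thicker spare fuse from its stand to the recorder's power unit and lower it into the two brass clips, lying level and fully down with a metal end in each clip, before letting go of it. Then put the tongs back fully home in their leaning rest. Leave the short fuse and the other things lying about where they are.

Things in the scene. Friction and masses are not known exactly. Their poses are not given: they have to be found in the camera images.
- tongs: Parallel sprung tongs, grey plastic, 149 mm long, 90 g, same turned half round about z. Origin: mid of the two black rubber grips when open; z along the tongs, away from the tips, bridge end at +34 mm; jaws close along y. Rubber grips (press here) 22 mm wide (x), z -24 to +28, 52 mm over the outsides when open. Finger guards below, z -34 to -28, 70 mm over both. They start in the rest, leaning 30 degrees
- tongs_tip (a point): Point between the open jaw tips where to grip a part: 107 mm below the tongs' origin along their z, 8 mm above the tips' ends; axes as the tongs. Two straight blades 14 mm wide (x), 6 mm thick, 30 mm apart inside when open; jaw tips flat, 12 mm wide, ending at z -115 mm from the tongs' origin
- tongs_jaw (a joint): How far the tongs are squeezed, m: the +y blade slides parallel to the other against a spring. 0 open (30 mm gap, 52 mm over the grips) to 0.020 (10 mm gap, 32 mm over the grips). Spring 6 N at 0, 14 N at 0.020; opens by itself. About 0.016 on the long fuse (36 mm over the grips). Squeezed 4 to 6 mm, the tongs stay held and still go over the fuse
- rest_home (a point): Where the tongs' origin is when fully home in the rest, 124 mm above the table. Axes: z up; the homed tongs lean 30 degrees from vertical, top towards -x of this frame, their y along its y
- rest_mouth (a point): Centre of the rest's mouth, 95 mm above the table, 34 mm from rest_home down the tongs' axis; axes as rest_home. The fixed rest is a metal sleeve leaning 30 degrees with the tongs, inside 22 mm (across) by 50 mm (along y), walls 5 mm, 45 mm deep, open below; the finger guards sit on its rim
- long_fuse: The longer, thicker spare fuse: white ceramic cylinder with steel end caps, diameter 14 mm, length 51 mm, caps 13 mm long, about 22 g. Origin at its centre, x along its axis. It lies level in its stand, centre 23 mm above the table
- long_stand: Fixed black stand of the long fuse; origin under its middle, x along the fuse. Base 74 x 44 x 8 mm; two saddles 6 mm thick, 24 mm wide, 21 mm high stand 20 mm either side of the middle (34 mm free between them), holding the fuse's underside 16 mm above the table
- short_fuse: The other fuse, to be left alone: same look, diameter 10 mm, length 38 mm, in a smaller black stand. Origin at its centre, x along its axis
- clip_seat (a point): Where the long fuse's centre is when fully down in the clips, 68 mm above the table; x along the fuse, z up. Two fixed brass clips 7 mm long, 20 mm either side along x (33 mm free between): channels open upwards, 16.6 mm wide inside, floor 7 mm below this point, sides 8 mm high, then flaring to 30 mm wide 15 mm above the floor. The fuse rests by its weight
- power_unit: Fixed dark steel box 150 x 110 x 45 mm (x, y, z), origin under its centre, with a white ceramic base 78 x 46 x 8 mm on its top that carries the two clips (channel floors 8 mm above the ceramic)
- screwdriver: Bystander: a screwdriver 180 mm long lying on the table, x along it
- bnc_tee: Bystander: a steel T-shaped connector 44 mm long, 14 mm high, lying on the table; origin under its middle
- screw_jar: Bystander: a small jar, diameter 48 mm, 50 mm high; origin under its middle

How it is judged (in metres and radians):
On the way, in this order (a step that is already met when the one before it is completed fails the run):
1. the long fuse is lifted more than 30 mm off its stand in the jaws of the tongs (height (world z) of long_fuse above 0.053 m and contact force between tongs and long_fuse above 0.3 N), for 0.2 s.
2. the long fuse is lowered into the clips (centre within 8 mm above the seat, 5 mm across, 7 mm along) while the tongs still grip it (contact force between tongs and long_fuse above 0.3 N and x of long_fuse in the frame of clip_seat between -0.007 and 0.007 m and y of long_fuse in the frame of clip_seat between -0.005 and 0.005 m and z of long_fuse in the frame of clip_seat between -0.004 and 0.008 m), for 0.05 s.
At the end, for the whole second after the job is handed in: Long fuse at rest in the clips: centre within 7 mm along, 3 mm across, 3 mm in height of the seat, within 0.1 rad of the clips' line; tongs at rest, open, in their leaning rest: origin within 12 mm of home, leaning 20 to 40 degrees, under 0.2 rad from square (x of long_fuse in the frame of clip_seat between -0.007 and 0.007 m and y of long_fuse in the frame of clip_seat between -0.003 and 0.003 m and z of long_fuse in the frame of clip_seat between -0.003 and 0.003 m and angle between the x axis of long_fuse and the x axis of clip_seat, either way round below 0.1 rad and linear speed of each of long_fuse, tongs below 0.02 m/s and distance between tongs and rest_home below 0.012 m and angle between tongs's own z axis and vertical between 0.35 and 0.7 rad and angle between the y axis of tongs and the y axis of rest_home, either way round below 0.2 rad and value of joint tongs_jaw below 0.003 m); the robot touches nothing.
It fails at once if the gripper or arm touches the long fuse (contact force between any of the fingers, the arm and long_fuse above 0.5 N).
It fails at once if the short fuse is moved more than 10 mm (distance of short_fuse from where it was at the start of the episode above 0.01 m).
It fails at once if the screwdriver, T connector or jar is moved more than 20 mm (distance of any of screwdriver, bnc_tee, screw_jar from where it was at the start of the episode above 0.02 m).
It also fails if it takes over 64 s, if anything falls off the work surface, if the arm or the gripper's body presses on something with over 40 N, if the wrist force passes 120 N, or if a joint passes its speed limit or range.

## Robot

A 7-joint arm with a two-finger parallel gripper is mounted at the origin on the work surface. World frame = base frame: x ahead of the robot, y to its left, z up, the work surface at z = 0. Lengths are in mm, angles in rad, forces in N, time in s.
With the tool pointing down it reaches from about 350 to 775 mm from the base axis. Payload 3.1 kg.
Tool frame: the origin (TCP) lies at the very end of the fingers, on their centre line; the grasp point (between the pads) lies 19 mm behind it (arm.hold_point_z is the distance from the TCP to the grasp point, in mm); z points along the fingers, y is the direction in which the jaws open and shut (so a half turn about z gives the same grasp; the last joint's range is limited). The gripper opens to 85 mm and grips with 20 to 120 N. Pads are 22 mm wide; open, the fingers measure 114 mm over their backs; the gripper's body (76 mm by 85 mm) begins 54 mm behind the grasp point. The pads swing forward as they close: fully open they stand 13 mm farther back than shut.
Start: joints at [-1.194, 0.311, 0.014, 1.512, -0.004, 1.319, -0.027], TCP at [223.641, 502.496, 231.304] pointing down, gripper open.
Joint ranges: [-2.7, 2.7], [-0.3, 1.91], [-1.27, 1.3], [0.12, 2.57], [-1.44, 4.58], [0.2, 2.03], [-3.05, 3.05]. Speed limits (rad/s): [2.79, 2.79, 3.14, 3.14, 3.14, 3.14, 3.14].

## Interface

Orientations are given as a unit quaternion [x, y, z, w].
In Python, from station import monitor, eyes, job, arm gives the robot as it stands.
- The arm moves only by the tool apply_moves, never from a script. Its argument "moves" is a list of rows, each a list of 5 numbers: the shift along the tool's x, y, z in cm, then the turn about the tool's z in degrees, then the gripper's target within -1 to 1 (shut at 1, half-way at 0, fully open at -1). A call has 1 to 5 rows; each row is the pose to reach, as a shift and turn from the pose commanded when the call began, along the tool's axes at that moment; what a row does not reach only later rows make up. A row lasts 1/8 s, in which the tool goes at most 62.5 mm and 10.7 degrees, less where a joint would pass 70% of its speed; a pose out of reach is approached as far as the arm can. A call with a gripper value outside its range is refused whole. The fingers move at their own pace and stop on an object; "newtons" is the grip in N (left out, the last holds). Time passes only in rows, so rows that repeat a pose let the fingers close. It gives the time, the measured TCP pose, the force and the opening at its end, in the units of the state.
- monitor.sense(): the state, without advancing time (a new reading comes with each control period).
- eyes.capture(name): name is "scene" or "side" or "wrist"; returns a dict with "frame" (384x512x3 uint8, red, green, blue), "camera_matrix" (3x3 intrinsics, pixels), "k1" (the pictures are not rectified: a ray, as slopes to the right and down, at radius r is drawn at 1 + k1 r^2 times it, then the intrinsics apply), "pose" (4x4, takes a point from camera to world coordinates); the wrist camera has in their place "T_tool_cam" (4x4, takes a point from camera to tool coordinates, whose origin is the TCP and whose axes are the flange's). Camera axes: x right, y down, z forward; pixel columns grow to the right and rows downward; lengths in mm; the calibration is good to about 2 mm. A picture is of the moment at which its call begins: read the wrist's pose just before it. There is no depth.
- job.sign_off(): hands the job in, once; it reports no verdict.
Trained networks look in a picture, given as the dict that the camera call returned (one of the last four; its "shot" number tells which), for a name from the list of things; names that differ only in an ending like _2 or _b are one class to them, and where a whole thing is asked for, a point or a joint stands for the part that bears it (a point fixed in the world has none). Each returns a list of dicts, best first, with "confidence" (0 to 1); they miss things now and then, are a little off and sometimes report something else, mostly with a low value. They report only what shows in the picture. A call takes as long as a camera call.
- eyes.recognise(picture, label): "extent" ([left, top, right, bottom] in pixels, round what is visible of it).
- eyes.pinpoint(picture, label): "uv" ([column, row] in pixels: a listed point, or the origin of a listed thing).
The state is a dict: "t": time; "joints": joint angles; "joint_velocities": joint speeds; "joint_torque": joint torques, N m; "tool_pos": TCP position; "ee_rot": TCP orientation; "force": force on the tool from outside, world axes, zero at the start; "ft_torque": the same for the moment, N m; "finger_gap": opening from 0.0 (shut) to 1.0 (fully open).
Only numpy, scipy, OpenCV 4.12 (cv2) and the standard library are available. Lean on these libraries where they do the work, as an engineer would, in place of code of your own. Each camera call takes 0.05 s, during which the arm holds its last target. There are 200 camera calls.

## Working session

There is one attempt and no reset: what is moved stays moved. The work goes in short steps, Python scripts to look and compute and a tool call to move; the robot and the scene stay as the last step left them, time stands still between calls to the robot, and variables do not carry over. Pictures are saved under pics/ and viewed, about 8 in all and at most 12, crops included, and the job is handed in when it is done.

Besides the shell and the picture viewer there is one more tool, called after "Request:" by a JSON object that holds its "method" and its "body", one argument or row to a line. apply_moves: Moves the arm, as the interface text tells. Its arguments: {"type":"object","properties":{"moves":{"type":"array"},"newtons":{"type":"number"}},"required":["moves"]}

```bash
ls; mkdir -p pics; cat > h.py <<'E'
import numpy as np, cv2
from scipy.spatial.transform import Rotation as R
from station import monitor, eyes, job, arm
def cap(n):
    s=monitor.sense(); d=eyes.capture(n)
    if 'pose' in d: T=np.array(d['pose'])
    else:
        W=np.eye(4); W[:3,:3]=R.from_quat(s['ee_rot']).as_matrix(); W[:3,3]=s['tool_pos']
        T=W@np.array(d['T_tool_cam'])
    d['T']=T; return d
def ray(d,uv):
    K=np.array(d['camera_matrix']); p=np.array([(uv[0]-K[0,2])/K[0,0],(uv[1]-K[1,2])/K[1,1]])
    q=p.copy()
    for _ in range(30): q=p/(1+d['k1']*(q@q))
    v=d['T'][:3,:3]@np.r_[q,1]; return d['T'][:3,3],v/np.linalg.norm(v)
def atz(d,uv,z):
    o,v=ray(d,uv); return o+v*(z-o[2])/v[2]
def proj(d,P):
    P=np.atleast_2d(P); c=(P-d['T'][:3,3])@d['T'][:3,:3]; q=c[:,:2]/c[:,2:]
    r=(q**2).sum(1,keepdims=True); q=q*(1+d['k1']*r); K=np.array(d['camera_matrix'])
    return np.c_[q[:,0]*K[0,0]+K[0,2],q[:,1]*K[1,1]+K[1,2]]
def tri(rs):
    A=0;b=0
    for o,v in rs: M=np.eye(3)-np.outer(v,v); A=A+M; b=b+M@o
    x=np.linalg.solve(A,b); return x,[np.linalg.norm((np.eye(3)-np.outer(v,v))@(x-o)) for o,v in rs]
def save(d,name,crop=None,s=1):
    f=d['frame'][:,:,::-1]
    if crop: f=f[crop[1]:crop[3],crop[0]:crop[2]]
    cv2.imwrite('pics/'+name,cv2.resize(f,None,fx=s,fy=s,interpolation=cv2.INTER_CUBIC))
E
cat > a.py <<'E'
from h import *
s=monitor.sense(); print(s)
Z=dict(tongs=124,tongs_tip=31,rest_home=124,rest_mouth=95,long_fuse=23,long_stand=0,short_fuse=None,clip_seat=68,power_unit=0,screwdriver=None,bnc_tee=0,screw_jar=0)
rs={}
ims=[]
for n in ['scene','side','wrist']:
    d=cap(n); print(n,np.round(d['T'][:3,3]),np.round(d['T'][:3,2],2)); ims.append(d['frame'][:,:,::-1])
    for l,z in Z.items():
        r=eyes.pinpoint(d,l)
        for k in r[:2]:
            print(' ',l,np.round(k['uv'],1),round(k['confidence'],2), np.round(atz(d,k['uv'],z if z is not None else 15),1))
        if r: rs.setdefault(l,[]).append(ray(d,r[0]['uv']))
for l in rs:
    if len(rs[l])>1: x,e=tri(rs[l]); print(l,np.round(x,1),np.round(e,1))
for i,m in enumerate(ims): cv2.imwrite(f'pics/a{i}.png',m)
E
python3 a.py
```

```text
pics
{'t': 0.0, 'joints': array([-1.19364904,  0.31171895,  0.01397876,  1.51309745, -0.00440781,
        1.31917207, -0.02719003]), 'joint_velocities': array([ 1.60077979e-03, -1.33025159e-03, -7.26105922e-05, -1.05206999e-03,
        3.92833231e-04,  6.02841117e-04, -1.65048280e-03]), 'joint_torque': array([-1.51506611e-04, -3.79913199e+01,  1.45881255e-01, -2.30595750e+01,
        1.23102305e-02,  1.36403670e-02, -1.70860454e-05]), 'tool_pos': array([223.36928872, 501.79055708, 230.20840352]), 'ee_rot': array([ 2.07848475e-01,  9.78160321e-01, -1.16476026e-03, -2.04061077e-04]), 'force': array([-0.15050619,  0.77055504,  0.31766783]), 'ft_torque': array([-0.03571498, -0.07795585, -0.02714191]), 'finger_gap': 0.9997038121613608}
scene [1108.  631.  728.] [-0.52 -0.62 -0.59]
  tongs [175.9 149.6] 0.86 [ 579.8 -298.9  124. ]
  tongs_tip [170.3 187.6] 0.76 [ 617.1 -288.4   31. ]
  rest_home [171.9 148.3] 0.85 [ 583.6 -311.3  124. ]
  rest_mouth [175.8 156.4] 0.77 [ 573.9 -314.5   95. ]
  rest_mouth [381.2 308.5] 0.32 [596.4 347.4  95. ]
  long_fuse [301.  250.4] 0.58 [533.9  99.8  23.
[... 914 characters left out ...]
301.5   0. ]
  screwdriver [288.8 183.8] 0.59 [689.5  25.   15. ]
  bnc_tee [212.3 263.6] 0.52 [387.3 -54.2   0. ]
  screw_jar [268.4 153.4] 0.53 [748.5 175.2   0. ]
wrist [150. 535. 374.] [ 0.28 -0.13 -0.95]
tongs [ 574.7 -313.8  116.5] [3.1 3.1]
tongs_tip [ 618.8 -294.    30.2] [4.4 4.4]
rest_home [ 578.6 -315.4  119.6] [2.5 2.5]
rest_mouth [ 581.4 -303.1  103.3] [0.9 0.9]
long_fuse [530.3  99.7  21.2] [2.3 2.3]
long_stand [525.4  91.5  -1.7] [1.7 1.7]
short_fuse [518.7 -79.6  22.2] [0.6 0.6]
clip_seat [517.1 310.   68.3] [3.8 3.8]
power_unit [516.2 304.4  -5.3] [3.4 3.4]
screwdriver [698.9  27.2   8.9] [5.1 5.1]
bnc_tee [388.7 -47.6  -7. ] [2.2 2.2]
screw_jar [752.4 183.5  -6.6] [2.6 2.6]
```

View pics/a0.png

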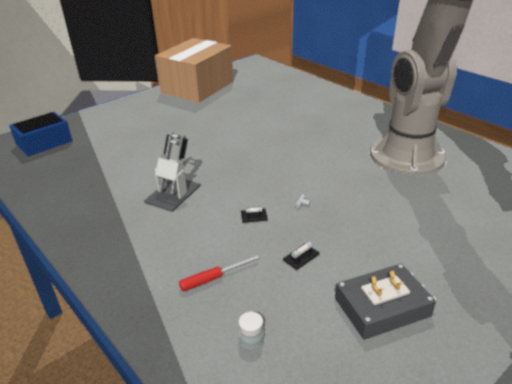

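View pics/a1.png

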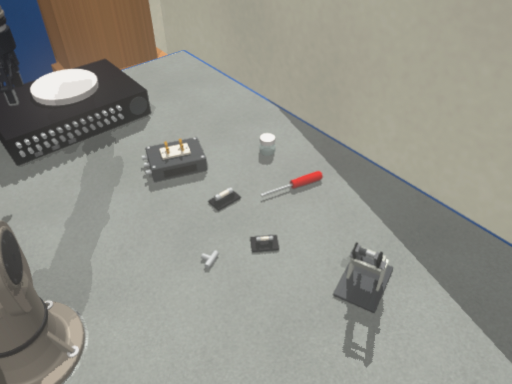

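```bash
python3 - <<'E'
from h import *
print([ (a,getattr(arm,a)) for a in dir(arm) if a[0]!='_'])
d=eyes.capture('wrist'); print(np.round(d['T_tool_cam'],3), np.array(d['camera_matrix']))
E
```

```text
[('Unreachable', <class 'station.Unreachable'>), ('hold_point_z', 18.700000000000003)]
[[  -0.      -0.95    -0.311   80.215]
 [   1.      -0.      -0.       0.401]
 [   0.      -0.311    0.95  -142.529]
 [   0.       0.       0.       1.   ]] [[298.9286219    0.         258.00180164]
 [  0.         298.9286219  192.75742149]
 [  0.           0.           1.        ]]
```

Request:
{"method": "apply_moves", "body": {
  "moves": [
    [-6,-1,0,0,-1],
    [-12,-2.5,0,0,-1],
    [-18,-4,0,0,-1],
    [-24,-5,0,0,-1],
    [-30,-6,0,0,-1]
  ]
}}

```text
t: 2.62
tool_pos: [474.8, 324.7, 231.6]
ee_rot: [0.208, 0.978, 0.0, 0.0]
force: [-0.1, 1.6, -0.4]
finger_gap: 1.0
```

```bash
cat > w.py <<'E'
from h import *
import sys
d=cap('wrist'); s=monitor.sense(); print(s['t'],np.round(s['tool_pos'],1),np.round(s['ee_rot'],4),round(s['finger_gap'],3),np.round(s['force'],1))
Z=dict(tongs=124,tongs_tip=31,rest_home=124,rest_mouth=95,long_fuse=23,long_stand=0,short_fuse=20,clip_seat=68,power_unit=0)
for l in sys.argv[2:]:
    for k in eyes.pinpoint(d,l)[:2]: print(' ',l,np.round(k['uv'],1),round(k['confidence'],2),np.round(atz(d,k['uv'],Z[l]),1))
np.save('pics/'+sys.argv[1]+'.npy',d,allow_pickle=True)
save(d,sys.argv[1]+'.png')
E
python3 w.py w1 clip_seat power_unit long_fuse long_stand
```

```text
2.675 [484.2 314.9 231.4] [ 0.2149  0.9766 -0.0024  0.0052] 1.0 [ 7.1 -4.4  0.9]
  clip_seat [256.1 216.8] 0.97 [517.9 303.7  68. ]
  power_unit [255.3 197.6] 0.56 [518.3 302.    0. ]
  long_fuse [124.3 270.1] 0.69 [533.5 102.6  23. ]
  long_stand [125.7 264.2] 0.76 [534.7  92.8   0. ]
```

View w1.

```bash
python3 w.py w2 clip_seat power_unit long_fuse long_stand
```

```text
2.925 [472.1 327.1 231.1] [ 2.068e-01  9.784e-01  3.000e-04 -7.000e-04] 1.001 [ 0.3  0.2 -1.7]
  clip_seat [256.5 217.9] 0.93 [517. 305.  68.]
  power_unit [252.7 199.1] 0.67 [516.4 299.5   0. ]
  power_unit [257.4 221.5] 0.62 [548.3 292.    0. ]
  long_fuse [122.4 272.1] 0.49 [532.6 100.4  23. ]
  long_stand [129.1 262.5] 0.81 [531.8 100.3   0. ]
```

View pics/w2.png

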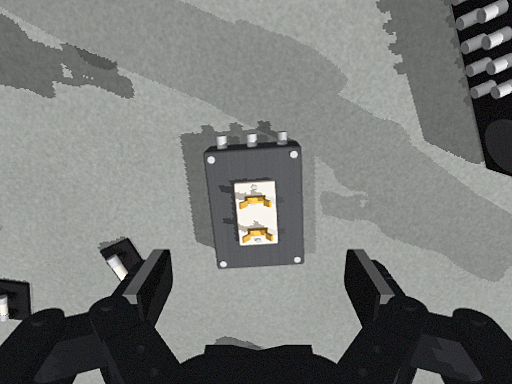

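```bash
cat > seg.py <<'E'
from h import *
def rect(d,mask,z,near):
    n,lab,st,ce=cv2.connectedComponentsWithStats(mask.astype(np.uint8))
    i=min(range(1,n),key=lambda i: np.hypot(*(ce[i]-near)) if st[i,4]>25 else 1e9)
    c,_=cv2.findContours((lab==i).astype(np.uint8),cv2.RETR_EXTERNAL,cv2.CHAIN_APPROX_NONE)
    P=np.array([atz(d,p[0].astype(float),z)[:2] for p in max(c,key=len)],np.float32)
    (cx,cy),(w,h),a=cv2.minAreaRect(P)
    if w<h: w,h,a=h,w,a+90
    return np.round([cx,cy,w,h,(a+90)%180-90],1),st[i]
E
python3 - <<'E'
from seg import *
d=np.load('pics/w2.npy',allow_pickle=True).item()
hsv=cv2.cvtColor(d['frame'],cv2.COLOR_RGB2HSV); H,S,V=cv2.split(hsv)
brass=(S>120)&(H>12)&(H<35)&(V>90)
for p in [(256,202),(258,235)]: print('brass',rect(d,brass,68,p))
cer=((V>180)|brass); cer[:,:200]=0; cer[:175]=0
print('ceramic',rect(d,cv2.morphologyEx(cer.astype(np.uint8),cv2.MORPH_CLOSE,np.ones((5,5))),53,(256,212)))
dark=V<110; 
m=(cv2.morphologyEx(((V<100)|cer).astype(np.uint8),cv2.MORPH_CLOSE,np.ones((5,5))))
print('box',rect(d,m,45,(256,205)))
for p in [(210,160), (294,154), (297,260), (223,264)]: print(np.round(atz(d,p,47),1))
print(d['frame'][160:170,208:212].tolist()[0])
save(d,'c1.png',(90,130,320,290),3.4)
E
```

```text
brass (array([498.4, 310.8,  34. ,  13.1,  70.3]), array([239, 196,  32,  13, 219], dtype=int32))
brass (array([535.8, 297.4,  33.4,  16.3,  70.5]), array([243, 228,  30,  15, 211], dtype=int32))
ceramic (array([518.2, 304.4,  77.2,  45.3, -20.2]), array([ 234,  181,   44,   64, 2437], dtype=int32))
box (array([504.1, 307.9, 180.1, 111.1, -20.1]), array([  202,   120,   102,   150, 11808], dtype=int32))
[440.6 282.6  47. ]
[472.3 370.2  47. ]
[596.9 324.1  47. ]
[564.7 237.9  47. ]
[[219, 218, 221], [227, 225, 229], [223, 223, 226], [223, 224, 226]]
```

View pics/c1.png

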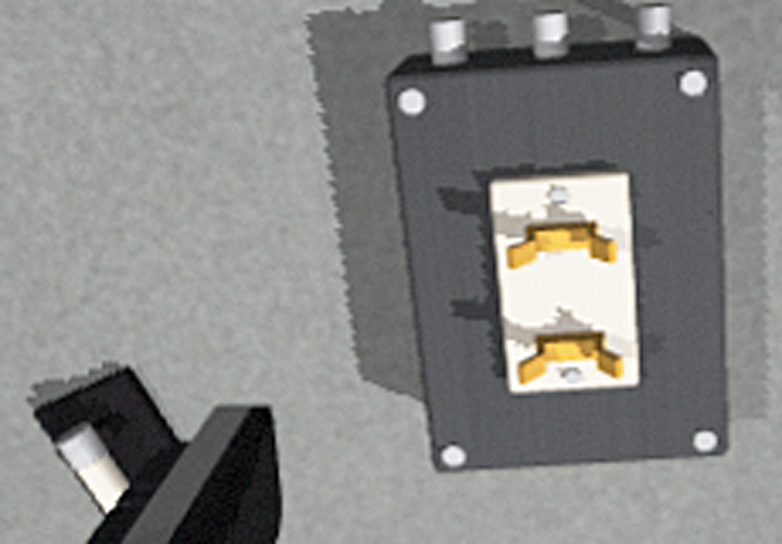

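Request:
{"method": "apply_moves", "body": {
  "moves": [
    [-3,-5,0,0,-1],
    [-6,-10,0,0,-1],
    [-9,-15,0,0,-1],
    [-11.3,-18.3,0,0,-1],
    [-11.3,-18.3,0,0,-1]
  ]
}}

```text
t: 3.75
tool_pos: [502.7, 108.2, 231.9]
ee_rot: [0.211, 0.977, -0.001, 0.001]
force: [-0.7, 1.3, 0.1]
finger_gap: 1.001
```

```bash
sleep 0; python3 w.py w3 >/dev/null; python3 w.py w3 >/dev/null; python3 w.py w3 long_fuse long_stand short_fuse; python3 - <<'E'
from seg import *
d=np.load('pics/w3.npy',allow_pickle=True).item()
H,S,V=cv2.split(cv2.cvtColor(d['frame'],cv2.COLOR_RGB2HSV))
u=proj(d,[[532,100,23],[518,-80,20]]); print(u)
# dark stand region
m=cv2.morphologyEx((V<75).astype(np.uint8),cv2.MORPH_CLOSE,np.ones((9,9)))
print(rect(d,m,8,u[0]))
f=(V>150); x,y=u[0].astype(int)
L=np.zeros_like(f); L[y-45:y+45,x-45:x+45]=1
for t in (150,170,190): print(t,rect(d,(V>t)&L,26,u[0]))
save(d,'c2.png',(max(0,x-60),max(0,y-60),x+60,y+60),5)
E
```

```text
3.9 [501.7 114.7 231.3] [ 2.064e-01  9.785e-01  7.000e-04 -2.000e-04] 0.998 [-1.   0.9  0.3]
  long_fuse [257.7 192. ] 0.64 [532.6 100.3  23. ]
  long_stand [257.9 188.8] 0.91 [535.5  99.3   0. ]
  long_stand [254.2 302.7] 0.22 [695.9  22.   -0. ]
  short_fuse [120.9 232.5] 0.8 [511.8 -84.6  20. ]
  short_fuse [255.4 304.8] 0.31 [685.6  28.7  20. ]
[[257.2602682  191.67409898]
 [126.47107501 235.12315098]]
(array([532.4,  99.6,  74.3,  43.9,   0.8]), array([ 230,  157,   54,   62, 1490], dtype=int32))
150 (array([531.9,  99. , 114.3, 114.2, -24. ]), array([ 212,  146,   90,   90, 5826], dtype=int32))
170 (array([5.329e+02, 9.980e+01, 5.060e+01, 1.130e+01, 4.000e-01]), array([246, 173,  24,  39, 354], dtype=int32))
190 (array([533.1,  99.7,  50.3,  10.6,   1.6]), array([246, 174,  23,  38, 321], dtype=int32))
```

View pics/c2.png

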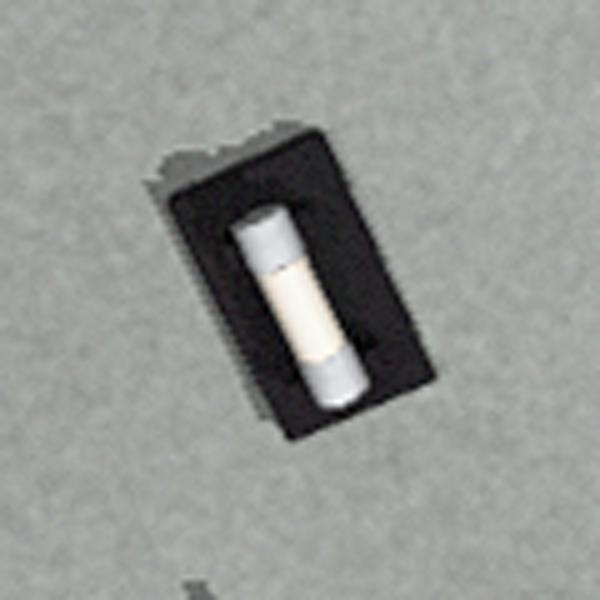

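Request:
{"method": "apply_moves", "body": {
  "moves": [
    [-3,-5,0,0,-1],
    [-6,-10,0,0,-1],
    [-9,-14,0,0,-1],
    [-12,-18,0,0,-1],
    [-15,-22,0,0,-1]
  ]
}}

```text
t: 4.68
tool_pos: [550.6, -149.3, 231.2]
ee_rot: [0.206, 0.978, 0.0, 0.0]
force: [0.9, 0.5, 0.0]
finger_gap: 1.004
```

Request:
{"method": "apply_moves", "body": {
  "moves": [
    [-3,-4,0,-10,-1],
    [-6,-8,0,-20,-1],
    [-9,-12,0,-30,-1],
    [-9.4,-13.9,0,-40,-1],
    [-9.4,-13.9,0,-49,-1]
  ]
}}

```text
t: 5.3
tool_pos: [578.5, -316.8, 230.4]
ee_rot: [-0.218, 0.976, -0.0, -0.001]
force: [0.2, -0.0, -0.2]
finger_gap: 1.002
```

```bash
python3 w.py w4 >/dev/null; python3 w.py w4 >/dev/null;python3 w.py w4 >/dev/null; python3 w.py w4 tongs tongs_tip rest_home rest_mouth; python3 -c "
from h import *
print(monitor.sense()['joints'])"
```

```text
5.5 [ 579.8 -313.2  231. ] [-2.163e-01  9.763e-01  5.000e-04  1.000e-04] 1.001 [-0.1 -0.1 -0.2]
  tongs [262.  188.4] 0.71 [ 576.1 -310.5  124. ]
  rest_home [263.3 190.1] 0.87 [ 577.1 -308.8  124. ]
  rest_mouth [260.3 197.1] 0.71 [ 593. -304.   95.]
[ 0.30042528  0.55143372  0.29280457  1.17628502 -0.15341057  1.43459973
  2.58028685]
```

View pics/w4.png

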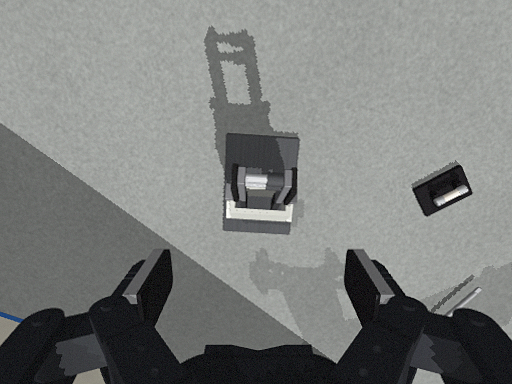

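```bash
python3 - <<'E'
from seg import *
d=np.load('pics/w4.npy',allow_pickle=True).item()
H,S,V=cv2.split(cv2.cvtColor(d['frame'],cv2.COLOR_RGB2HSV))
L=np.zeros_like(V); L[140:235,215:305]=1
for t in (180,200): 
  for z in (95,103): print('rim',t,z,rect(d,(V>t)&(L>0),z,(258,212)))
for t in (70,85):
  m=cv2.morphologyEx(((V<t)|(V>170)).astype(np.uint8)*L,cv2.MORPH_CLOSE,np.ones((7,7)))
  print('plate',rect(d,m,6,(260,185)))
# predicted corners overlays
f=d['frame'].copy()
th=np.deg2rad(25.0); ex=np.array([np.cos(th),np.sin(th),0]); ey=np.array([-ex[1],ex[0],0]); ez=np.array([0,0,1.])
h=np.array([577,-311,124.]); a=np.array([0,0,1])*np.cos(np.pi/6)-ex*.5; px=ex*np.cos(np.pi/6)+ez*.5
def q(x,y,z): return h+px*x+ey*y+a*z
big=cv2.resize(f,None,fx=6,fy=6,interpolation=cv2.INTER_CUBIC)
def poly(P,c):
    u=(proj(d,np.array(P))+.5)*6-.5; cv2.polylines(big,[np.round(u).astype(int)],True,c,1)
for s in (1,-1):
    poly([q(x,s*26,z) for x,z in((-11,-24),(11,-24),(11,28),(-11,28))],(255,0,0))
poly([q(x,y,-34) for x,y in((-16,-30),(16,-30),(16,30),(-16,30))],(0,255,0))
poly([q(x,y,-28) for x,y in((-11,-35),(11,-35),(11,35),(-11,35))],(0,0,255))
cv2.imwrite('pics/c3.png',big[780:1380,1230:1860,::-1])
E
```

```text
rim 180 95 (array([ 606.5, -299.2,   66.2,   18.7,  -69. ]), array([226, 200,  67,  22, 776], dtype=int32))
rim 180 103 (array([ 603.6, -300.5,   64.3,   18.1,  -69. ]), array([226, 200,  67,  22, 776], dtype=int32))
rim 200 95 (array([ 606.9, -299. ,   65.8,   18.5,  -68.1]), array([226, 201,  67,  21, 732], dtype=int32))
rim 200 103 (array([ 604. , -300.4,   63.9,   17.9,  -68.1]), array([226, 201,  67,  21, 732], dtype=int32))
plate (array([ 603.9, -299.2,  111.8,  110.4,  -65. ]), array([ 215,  140,   90,   84, 4121], dtype=int32))
plate (array([ 609.3, -296.7,  122.1,  111.8,   24.9]), array([ 215,  140,   90,   92, 5032], dtype=int32))
```

View pics/c3.png

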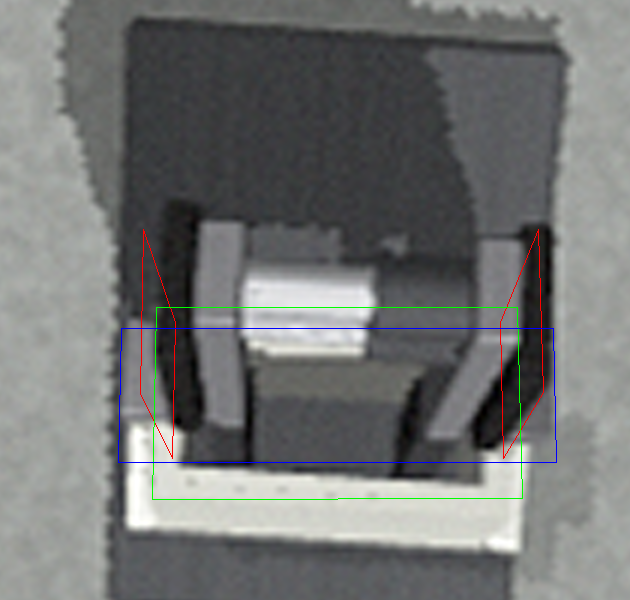

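Request:
{"method": "apply_moves", "body": {
  "moves": [
    [0.3,0.5,3,3.3,-1],
    [0.3,0.5,6,3.3,-1],
    [0.3,0.5,9,3.3,-1],
    [0.3,0.5,11.5,3.3,-1],
    [0.3,0.5,12.7,3.3,-1]
  ]
}}

```text
t: 6.32
tool_pos: [573.6, -310.4, 102.7]
ee_rot: [-0.188, 0.982, 0.001, -0.001]
force: [0.2, -0.3, 1.2]
finger_gap: 0.996
```

Request:
{"method": "apply_moves", "body": {
  "moves": [
    [0,0,0,0,-0.3],
    [0,0,0,0,-0.2],
    [0,0,0,0,-0.1],
    [0,0,0,0,-0.08],
    [0,0,0,0,-0.08]
  ],
  "newtons": 30
}}

```text
t: 6.95
tool_pos: [575.3, -312.5, 106.7]
ee_rot: [-0.188, 0.982, -0.001, 0.001]
force: [-1.3, -0.4, 6.0]
finger_gap: 0.544
```

```bash
python3 w.py w5 tongs rest_mouth; python3 - <<'E'
from h import *
d=np.load('pics/w5.npy',allow_pickle=True).item()
s=eyes.capture('side')
f=np.hstack([cv2.resize(d['frame'],(400,300)),cv2.resize(s['frame'][220:330,310:430],(330,300))])
cv2.imwrite('pics/c5.png',f[:,:,::-1])
E
```

```text
7.0 [ 575.3 -312.5  106.6] [-0.1882  0.9821 -0.0014  0.0015] 0.541 [-0.9 -1.5  6.4]
  tongs [262.2 264.1] 0.74 [ 571.5 -311.1  124. ]
  rest_mouth [261.  267.5] 0.84 [ 590.4 -304.    95. ]
```

View pics/c5.png

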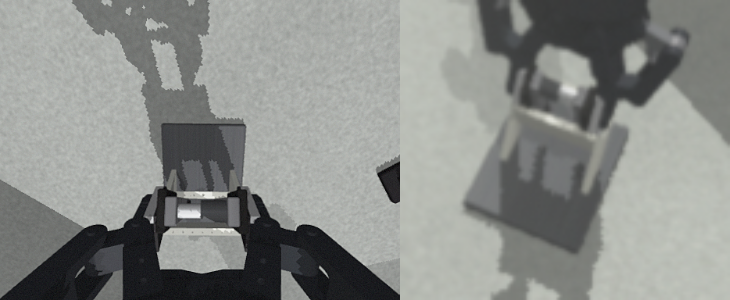

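Request:
{"method": "apply_moves", "body": {
  "moves": [
    [0.5,0,-0.87,0,-0.08],
    [1.25,0,-2.17,0,-0.08],
    [2.0,0,-3.46,0,-0.08],
    [3.0,0,-5.2,0,-0.08],
    [4.0,0,-6.93,0,-0.08]
  ]
}}

```text
t: 7.78
tool_pos: [535.3, -327.3, 174.9]
ee_rot: [-0.188, 0.982, -0.0, -0.001]
force: [-0.2, 0.6, -1.8]
finger_gap: 0.539
```

Request:
{"method": "apply_moves", "body": {
  "moves": [
    [1.0,0,-1.73,0,-0.08],
    [2.0,0,-3.46,0,-0.08],
    [2.5,0,-4.33,0,-0.08],
    [2.5,0,-4.33,0,-0.08]
  ]
}}

```text
t: 8.28
tool_pos: [513.8, -336.0, 217.9]
ee_rot: [-0.188, 0.982, -0.001, 0.001]
force: [0.1, 0.5, -1.3]
finger_gap: 0.539
```

```bash
cat > tip.py <<'E'
from h import *
import sys
s=monitor.sense(); W=R.from_quat(s['ee_rot']).as_matrix(); p=np.array(s['tool_pos'])
print(s['t'],np.round(p,1),np.round(R.from_matrix(W).as_quat(),4),round(s['finger_gap'],3),np.round(s['force'],1))
res={}
for n in sys.argv[2:]:
    d=cap(n)
    for l in ['tongs','tongs_tip']:
        for k in eyes.pinpoint(d,l)[:1]:
            o,v=ray(d,k['uv']); res.setdefault(l,[]).append((o,v))
            # intersect with tool y=0 plane
            ol=W.T@(o-p); vl=W.T@v; q=ol-vl*ol[1]/vl[1] if abs(vl[1])>.2 else None
            print(n,l,np.round(k['uv'],1),round(k['confidence'],2),'y0plane',None if q is None else np.round(q,1),'tool ray',np.round(ol,0),np.round(vl,3))
    save(d,f'{sys.argv[1]}_{n}.png')
    np.save(f'pics/{sys.argv[1]}_{n}.npy',d,allow_pickle=True)
for l in res:
    if len(res[l])>1:
        x,e=tri(res[l]); print(l,'world',np.round(x,1),'tool',np.round(W.T@(x-p),1),np.round(e,1))
E
python3 tip.py t1 wrist scene side
```

```text
8.275 [ 513.8 -336.   217.9] [-1.879e-01  9.822e-01 -6.000e-04  6.000e-04] 0.539 [ 0.1  0.5 -1.3]
wrist tongs [266.3 268.5] 0.78 y0plane None tool ray [  80.    1. -143.] [-0.534  0.026  0.845]
scene tongs [176.5 160.3] 0.42 y0plane [-65.6   0.  133.1] tool ray [-910.  679. -510.] [ 0.67  -0.539  0.511]
scene tongs_tip [174.4 148.4] 0.75 y0plane [-67.4   0.   96.9] tool ray [-910.  679. -510.] [ 0.679 -0.547  0.489]
side tongs [362.9 239.3] 0.98 y0plane None tool ray [ 515.  -84. -553.] [-0.683  0.115  0.721]
side tongs_tip [362.7 253.3] 0.67 y0plane None tool ray [ 515.  -84. -553.] [-0.663  0.106  0.741]
tongs world [ 593.8 -286.3  108.8] tool [-92.6  16.8 109.1] [13.8  5.9 14.6]
tongs_tip world [ 575.2 -305.9  121.7] tool [-68.1   5.5  96.3] [4.1 4.1]
```

```bash
python3 - <<'E'
from h import *
w,s,e=[np.load(f'pics/t1_{n}.npy',allow_pickle=True).item() for n in('wrist','side','scene')]
st=monitor.sense(); W=R.from_quat(st['ee_rot']).as_matrix(); p=np.array(st['tool_pos'])
def f(x): return p+W@np.array(x)
P=[f((0,0,-18)),f((-53.5,0,75)),f((-57.5,0,82))]
for d in (w,s,e):
    print(np.round(proj(d,P),1))
c=[cv2.resize(e['frame'][100:200,125:225],(400,400),interpolation=cv2.INTER_CUBIC),cv2.resize(s['frame'][210:310,310:410],(400,400),interpolation=cv2.INTER_CUBIC)]
for im,d,o in ((c[0],e,(125,100)),(c[1],s,(310,210))):
    for u in proj(d,P): cv2.circle(im,tuple(int(t) for t in (u-o+.5)*4),3,(255,0,0),1)
cv2.imwrite('pics/c6.png',np.hstack(c)[:,:,::-1])
E
```

```text
[[258.2 269.5]
 [258.5 263.3]
 [258.5 263.1]]
[[365.1 236.5]
 [366.4 252. ]
 [366.4 253. ]]
[[184.7  96.4]
 [176.9 139. ]
 [176.3 142.1]]
```

View pics/c6.png

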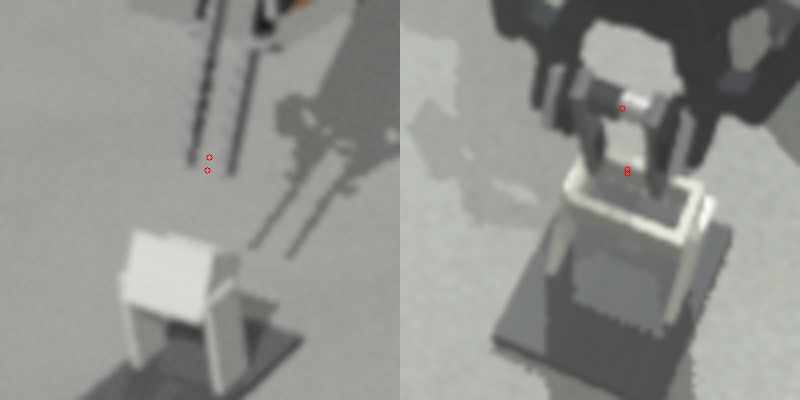

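Request:
{"method": "apply_moves", "body": {
  "moves": [
    [-0.6,2,0,2,-0.08],
    [-1.8,6,0,4,-0.08],
    [-3.3,11,0,6,-0.08],
    [-4.8,16,0,8,-0.08],
    [-6.4,20.8,0,10.45,-0.08]
  ]
}}

```text
t: 9.35
tool_pos: [496.2, -116.7, 217.0]
ee_rot: [-0.097, 0.995, 0.0, 0.0]
force: [0.4, -0.4, -0.6]
finger_gap: 0.541
```

Request:
{"method": "apply_moves", "body": {
  "moves": [
    [-0.6,5,0,2,-0.08],
    [-1.2,10,0,5,-0.08],
    [-1.8,15.5,0,8,-0.08],
    [-2.3,20,1,10.45,-0.08],
    [-2.5,21.7,2,10.45,-0.08]
  ]
}}

```text
t: 9.98
tool_pos: [477.9, 103.1, 196.7]
ee_rot: [-0.01, 1.0, 0.001, 0.0]
force: [-0.2, 0.2, -1.1]
finger_gap: 0.546
```

```bash
python3 tip.py t2 wrist >/dev/null;python3 tip.py t2 wrist >/dev/null; python3 tip.py t2 scene side; python3 - <<'E'
from h import *
s,e=[np.load(f'pics/t2_{n}.npy',allow_pickle=True).item() for n in('side','scene')]
st=monitor.sense(); W=R.from_quat(st['ee_rot']).as_matrix(); p=np.array(st['tool_pos'])
def f(x): return p+W@np.array(x)
P=[f((0,0,-17.5)),f((-53.5,0,75)),f((-57.5,0,82)),np.array([532.7,99.7,23])]
print(np.round(P,1))
ims=[]
for d in (e,s):
    U=proj(d,P); c=U[1:].mean(0).astype(int); x,y=c-40; 
    im=cv2.resize(d['frame'][y:y+80,x:x+80],(400,400),interpolation=cv2.INTER_CUBIC)
    for u in U: cv2.circle(im,tuple(int(t) for t in (u-(x,y)+.5)*5),3,(255,0,0),1)
    ims.append(im)
cv2.imwrite('pics/c7.png',np.hstack(ims)[:,:,::-1])
E
```

```text
10.275 [479.3  96.6 197.3] [-5.1e-03  1.0e+00 -6.0e-04  5.0e-04] 0.543 [ 0.2 -0.1 -0.5]
scene tongs [322.3 166.7] 0.65 y0plane [ -0.2   0.  -15.3] tool ray [-635.  527. -531.] [ 0.652 -0.542  0.53 ]
scene tongs_tip [305.6 215.4] 0.93 y0plane [-42.3   0.   86. ] tool ray [-635.  527. -531.] [ 0.59  -0.525  0.614]
side tongs [200.8 138. ] 0.74 y0plane [ -2.3   0.  -16.9] tool ray [ 421. -697. -572.] [-0.429  0.706  0.563]
tongs world [481.6  97.6 213.8] tool [ -2.3   1.  -16.5] [0.6 0.6]
[[478.8  98.5 214.6]
 [532.3  99.2 122.1]
 [536.3  99.3 115.1]
 [532.7  99.7  23. ]]
```

View pics/c7.png

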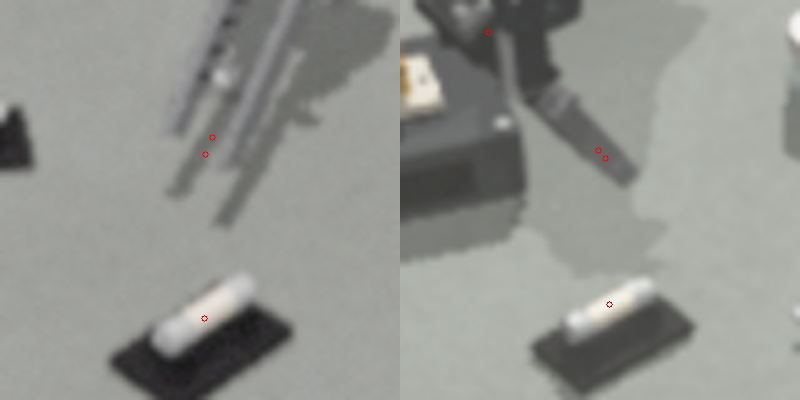

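Request:
{"method": "apply_moves", "body": {
  "moves": [
    [0,0,2,0,-0.08],
    [0,0,4.5,0,-0.08],
    [0,0,7,0,-0.08],
    [0,0,8,0,-0.08],
    [0,0,8,0,-0.08]
  ]
}}

```text
t: 11.2
tool_pos: [478.3, 99.1, 116.7]
ee_rot: [-0.007, 1.0, -0.0, -0.0]
force: [0.2, -0.5, -0.9]
finger_gap: 0.542
```

```bash
python3 tip.py t3 scene side; python3 - <<'E'
from h import *
s,e=[np.load(f'pics/t3_{n}.npy',allow_pickle=True).item() for n in('side','scene')]
st=monitor.sense(); W=R.from_quat(st['ee_rot']).as_matrix(); p=np.array(st['tool_pos'])
a=np.array([-.5,0,.866]); b=np.array([.866,0,.5]); o=np.array([0,0,-17.5])
ims=[]
for d in (e,s):
    c=proj(d,[[532.7,99.7,30]])[0].astype(int); x,y=c-30
    im=cv2.resize(d['frame'][y:y+60,x:x+60],(400,400),interpolation=cv2.INTER_CUBIC)
    for yy in (12,18,-12,-18):
        P=[p+W@(o+a*z+b*xx+np.array([0,yy,0])) for xx,z in((-6,60),(-6,115),(6,115),(6,60))]
        u=np.round((proj(d,P)-(x,y)+.5)*400/60).astype(int)
        cv2.polylines(im,[u],False,(255,0,0) if abs(yy)==12 else (0,160,0),1)
    ims.append(im)
cv2.imwrite('pics/c8.png',np.hstack(ims)[:,:,::-1])
E
```

```text
11.2 [478.3  99.1 116.7] [-7.e-03  1.e+00 -2.e-04 -5.e-04] 0.542 [ 0.2 -0.5 -0.9]
scene tongs [320.5 200.1] 0.58 y0plane [ -2.1   0.  -14.9] tool ray [-636.  523. -612.] [ 0.624 -0.515  0.588]
scene tongs_tip [304.  246.1] 0.72 y0plane [-46.6   0.   86.6] tool ray [-636.  523. -612.] [ 0.56  -0.496  0.663]
side tongs [203.7 167. ] 0.89 y0plane [ -4.4   0.  -14.4] tool ray [ 424. -697. -653.] [-0.412  0.672  0.615]
side tongs_tip [225.3 187.3] 0.89 y0plane [-61.4   0.   80.3] tool ray [ 424. -697. -653.] [-0.432  0.621  0.654]
tongs world [481.6  99.  131.9] tool [ -3.3  -0.1 -15.2] [0.9 0.9]
tongs_tip world [535.5 102.7  37.5] tool [-57.3   2.8  79.1] [5.1 5.1]
```

View pics/c8.png

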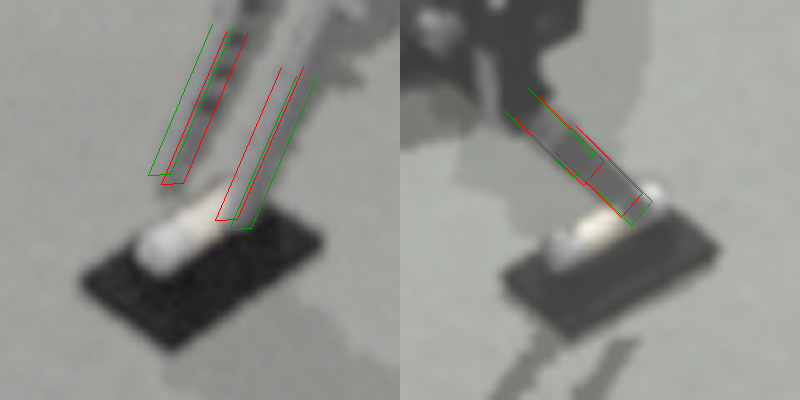

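Request:
{"method": "apply_moves", "body": {
  "moves": [
    [0,0,0.4,0,-0.08],
    [0,0,0.8,0,-0.08],
    [0,0,0.8,0,-0.08]
  ]
}}

```text
t: 11.88
tool_pos: [478.0, 99.1, 108.4]
ee_rot: [-0.007, 1.0, -0.0, -0.001]
force: [0.3, 0.0, -1.5]
finger_gap: 0.541
```

Request:
{"method": "apply_moves", "body": {
  "moves": [
    [0,0,0.4,0,-0.08],
    [0,0,0.9,0,-0.08],
    [0,0,0.9,0,-0.08]
  ]
}}

```text
t: 12.25
tool_pos: [478.0, 99.1, 99.3]
ee_rot: [-0.007, 1.0, -0.0, -0.001]
force: [-0.7, 0.2, -0.5]
finger_gap: 0.539
```

Request:
{"method": "apply_moves", "body": {
  "moves": [
    [0,0,0,0,0.05],
    [0,0,0,0,0.15],
    [0,0,0,0,0.3],
    [0,0,0,0,0.3],
    [0,0,0,0,0.3]
  ],
  "newtons": 35
}}

```text
t: 12.88
tool_pos: [478.7, 99.3, 100.2]
ee_rot: [-0.007, 1.0, 0.0, 0.0]
force: [-1.3, -0.3, 3.4]
finger_gap: 0.39
```

Request:
{"method": "apply_moves", "body": {
  "moves": [
    [0,0,-0.2,0,0.3],
    [0,0,-0.6,0,0.3],
    [0,0,-1.0,0,0.3],
    [0,0,-1.5,0,0.3],
    [0,0,-2.0,0,0.3]
  ]
}}

```text
t: 13.5
tool_pos: [478.6, 99.2, 120.3]
ee_rot: [-0.007, 1.0, 0.0, 0.0]
force: [0.5, 0.7, -0.7]
finger_gap: 0.388
```

```bash
cat > ff.py <<'E'
from h import *
from seg import rect
st=monitor.sense(); W=R.from_quat(st['ee_rot']).as_matrix(); p=np.array(st['tool_pos'])
print(st['t'],np.round(p,1),np.round(st['ee_rot'],4),round(st['finger_gap'],3),np.round(st['force'],1))
rs={}
for n in('scene','side'):
    d=cap(n); np.save(f'pics/f_{n}.npy',d,allow_pickle=True)
    for l in ('long_fuse','tongs_tip'):
        for k in eyes.pinpoint(d,l)[:1]: rs.setdefault(l,[]).append(ray(d,k['uv'])); print(n,l,np.round(k['uv'],1),round(k['confidence'],2))
for l in rs:
    if len(rs[l])>1: x,e=tri(rs[l]); print(l,np.round(x,1),'tool',np.round(W.T@(x-p),1),np.round(e,1))
E
python3 ff.py
```

```text
13.5 [478.6  99.2 120.3] [-7.1e-03  1.0e+00  0.0e+00  1.0e-04] 0.388 [ 0.5  0.7 -0.7]
scene long_fuse [302.4 240.7] 0.52
scene tongs_tip [305.9 245.3] 0.97
side long_fuse [169.8 148. ] 0.62
side tongs_tip [221.1 186.9] 0.74
long_fuse [517.2 177.  113.7] tool [-39.6  77.2   6.6] [69.4 69.4]
tongs_tip [529.3 106.6  39.2] tool [-50.8   6.7  81.1] [1.9 1.9]
```

```bash
python3 - <<'E'
from h import *
b={}
for n in ('scene','side'):
    d=np.load(f'pics/f_{n}.npy',allow_pickle=True).item()
    H,S,V=cv2.split(cv2.cvtColor(d['frame'],cv2.COLOR_RGB2HSV))
    u=proj(d,[[532.7,99.7,23],[532.7,99.7,44]]); print(n,np.round(u,1))
    c=u.mean(0).astype(int); m=np.zeros_like(V); m[c[1]-22:c[1]+22,c[0]-22:c[0]+22]=1
    k,l,st,ce=cv2.connectedComponentsWithStats(((V>185)&(m>0)).astype(np.uint8))
    for i in range(1,k):
        if st[i,4]>8: print(st[i],np.round(ce[i],1))
E
```

```text
scene [[301.3 250.1]
 [301.7 242.8]]
[294 240  10   7  36] [299.1 243.3]
side [[223.4 192.5]
 [223.  186.2]]
[225 181   7   6  26] [228.  183.1]
```

Request:
{"method": "apply_moves", "body": {
  "moves": [
    [0,0,-1.5,0,0.3],
    [0,0,-3.5,0,0.3],
    [0,0,-5.5,0,0.3],
    [0,0,-7.5,0,0.3],
    [0,0,-8.5,0,0.3]
  ]
}}

```text
t: 14.42
tool_pos: [479.5, 99.4, 206.9]
ee_rot: [-0.007, 1.0, 0.0, 0.002]
force: [0.5, 0.1, -1.0]
finger_gap: 0.39
```

Request:
{"method": "apply_moves", "body": {
  "moves": [
    [0.1,2,0,2,0.3],
    [0.2,5,0,5,0.3],
    [0.3,9,0,9,0.3],
    [0.4,13,0,13,0.3],
    [0.6,17,0,17,0.3]
  ]
}}

```text
t: 15.05
tool_pos: [470.0, 270.2, 205.0]
ee_rot: [0.142, 0.99, -0.0, -0.0]
force: [0.7, 0.5, -1.5]
finger_gap: 0.392
```

```bash
cat > go.py <<'E'
from h import *
import sys
# world target TCP x y z yaw(tool x, deg): move in tool axes from settled measured pose
t=np.array([float(v) for v in sys.argv[1:5]]); s=monitor.sense(); W=R.from_quat(s['ee_rot']).as_matrix(); p=np.array(s['tool_pos'])
yaw=np.degrees(np.arctan2(W[1,0],W[0,0]))
print(s['t'],np.round(p,1),round(yaw,2),round(s['finger_gap'],3),np.round(s['force'],1),'shift cm',np.round(W.T@(t[:3]-p)/10,2),'turn',round(-((t[3]-yaw+180)%360-180),2),'j',np.round(s['joints'],2),np.round(np.abs(s['joint_velocities']).max(),3))
E
for i in 1 2 3; do python3 -c "
from h import *
eyes.capture('wrist')"; done; python3 go.py 467.3 323.1 205 159.8
```

```text
15.2 [468.7 272.4 204.6] 164.16 0.386 [-0.3 -0.8 -0.4] shift cm [ 1.52  4.84 -0.04] turn 4.36 j [-0.61  0.31  0.07  1.58 -0.02  1.25  0.76] 0.06
```

Request:
{"method": "apply_moves", "body": {
  "moves": [
    [0.5,1.5,0,1.5,0.3],
    [1.0,3.3,0,3,0.3],
    [1.5,4.8,0,4.1,0.3],
    [1.5,4.8,0,4.1,0.3],
    [1.5,4.8,0,4.1,0.3]
  ]
}}

```text
t: 15.82
tool_pos: [469.7, 317.5, 204.8]
ee_rot: [0.177, 0.984, -0.001, 0.0]
force: [0.3, 0.5, -1.5]
finger_gap: 0.388
```

```bash
python3 go.py 467.3 323.1 160 159.8; python3 - <<'E'
from h import *
# white fuse blob in each view vs prediction
st=monitor.sense(); W=R.from_quat(st['ee_rot']).as_matrix(); p=np.array(st['tool_pos'])
ims=[]
for n in ('scene','side'):
    d=cap(n)
    for l in ('long_fuse','clip_seat'):
        for k in eyes.pinpoint(d,l)[:1]: print(n,l,np.round(k['uv'],1),round(k['confidence'],2))
    F=[p+W@np.array([-54.2+x,0,76]) for x in(-25.5,0,25.5)]; ex=np.array([np.cos(np.radians(-20.2)),np.sin(np.radians(-20.2)),0])
    C=[np.array([518.2,304.4,68])+ex*x for x in (-25.5,0,25.5)]
    U=proj(d,F+C); print(np.round(U,1).tolist()); x,y=(U.mean(0)-40).astype(int)
    im=cv2.resize(d['frame'][y:y+80,x:x+80],(400,400),interpolation=cv2.INTER_CUBIC)
    for i,u in enumerate(U): cv2.circle(im,tuple(int(t) for t in (u-(x,y)+.5)*5),3,(255,0,0) if i<3 else (0,0,255),1)
    ims.append(im)
cv2.imwrite('pics/c9.png',np.hstack(ims)[:,:,::-1])
E
```

```text
15.825 [469.7 317.5 204.8] 159.62 0.388 [ 0.3  0.5 -1.5] shift cm [0.42 0.45 4.48] turn -0.18 j [-0.68  0.36  0.07  1.51 -0.02  1.27  0.61] 0.006
scene long_fuse [385.5 257.8] 0.46
scene clip_seat [387.4 281.6] 0.59
[[375.1, 261.9], [387.4, 258.3], [399.6, 254.7], [398.0, 279.7], [386.3, 283.3], [374.4, 287.1]]
side long_fuse [172.2 127.9] 0.64
side clip_seat [169.  145.7] 0.71
[[182.2, 123.9], [172.7, 125.7], [163.0, 127.6], [164.4, 145.9], [173.7, 144.0], [182.9, 142.2]]
```

View pics/c9.png

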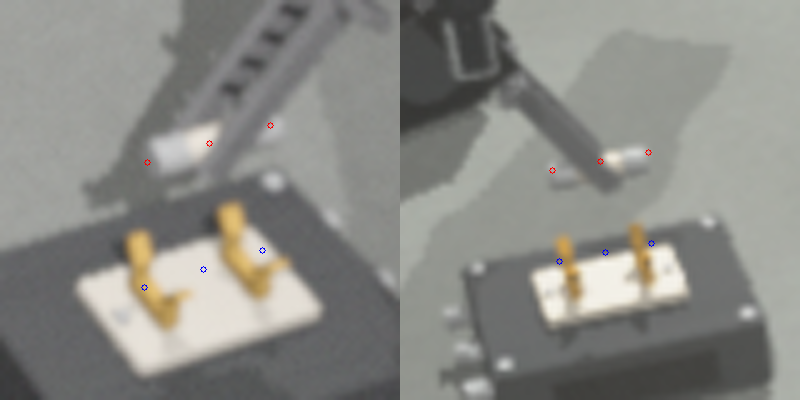

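Request:
{"method": "apply_moves", "body": {
  "moves": [
    [0.2,0.2,0,-0.2,0.3],
    [0.4,0.45,1,-0.2,0.3],
    [0.4,0.45,2,-0.2,0.3],
    [0.4,0.45,3,-0.2,0.3],
    [0.4,0.45,3,-0.2,0.3]
  ]
}}

```text
t: 16.75
tool_pos: [466.1, 324.3, 173.3]
ee_rot: [0.174, 0.985, -0.001, -0.001]
force: [-0.3, 0.1, -1.5]
finger_gap: 0.39
```

Request:
{"method": "apply_moves", "body": {
  "moves": [
    [0,0,0,0,0.3],
    [0,0,0,0,0.3]
  ]
}}

```text
t: 17.0
tool_pos: [467.3, 325.2, 175.4]
ee_rot: [0.175, 0.985, 0.0, 0.0]
force: [-0.1, 0.5, -1.1]
finger_gap: 0.394
```

```bash
python3 go.py 467.3 323.1 146 159.8; python3 - <<'E'
from h import *
st=monitor.sense(); W=R.from_quat(st['ee_rot']).as_matrix(); p=np.array(st['tool_pos'])
d=cap('wrist')
for l in ('long_fuse','clip_seat','power_unit'):
    for k in eyes.pinpoint(d,l)[:1]: print(l,np.round(k['uv'],1),round(k['confidence'],2),np.round(atz(d,k['uv'],68),1))
# brass and screws in wrist view
H,S,V=cv2.split(cv2.cvtColor(d['frame'],cv2.COLOR_RGB2HSV))
b=((S>120)&(H>12)&(H<35)&(V>90)).astype(np.uint8)
k,l,s,c=cv2.connectedComponentsWithStats(b)
for i in range(1,k):
    if s[i,4]>15: print('brass',s[i],np.round(c[i],1))
print('pred fuse ends',np.round(proj(d,[p+W@np.array([-54.2+x,0,76]) for x in(-25.5,0,25.5)]),1).tolist())
ex=np.array([np.cos(np.radians(-20.2)),np.sin(np.radians(-20.2)),0])
print('pred clips',np.round(proj(d,[np.array([518.2,304.4,68])+ex*x for x in (-20,20)]),1).tolist())
w=((V>190)&(S<60)).astype(np.uint8)
k,l,s,c=cv2.connectedComponentsWithStats(w)
for i in range(1,k):
    if 15<s[i,4]<4000 and 180<c[i][0]<340: print('white',s[i],np.round(c[i],1))
save(d,'w9.png')
E
```

```text
17.0 [467.3 325.2 175.4] 159.9 0.394 [-0.1  0.5 -1.1] shift cm [-0.07 -0.2   2.94] turn 0.1 j [-0.68  0.38  0.06  1.55 -0.03  1.21  0.6 ] 0.003
long_fuse [257.7 262.2] 0.89 [534.2 300.9  68. ]
clip_seat [256.8 247.1] 0.8 [518.9 305.6  68. ]
power_unit [256.5 221.5] 0.75 [494.4 314.4  68. ]
brass [236 219  38  16 344] [254.5 225.5]
pred fuse ends [[257.5, 290.5], [257.5, 264.5], [257.5, 236.8]]
pred clips [[255.3, 227.3], [255.3, 265.6]]
white [220   0  13  15  64] [226.3   5.9]
white [236   0  15  23  75] [243.5  10.9]
white [257   0   8   9  20] [260.2   2.9]
white [288   0  13  14  88] [293.1   6. ]
white [301   0   7   8  34] [304.3   3.5]
white [315   0   6   6  17] [317.9   3.1]
white [210   3   6   8  29] [212.8   6. ]
white [270   6   9  11  43] [274.1  12.1]
white [282   6   6   9  22] [284.5  10.1]
white [325   8   5   8  26] [327.   11.3]
white [259  11   6   8  27] [261.5  14.3]
white [300  13   7  11  33] [303.5  17.8]
white [225  14   6   5  16] [226.9  16.1]
white [236  19   6   6  19] [238.1  21.3]
white [265  18  17  20  90] [272.8  28. ]
white [277  19   7   5  16] [
[... 372 characters left out ...]
 28] [327.8  61.5]
white [185 104  16  10  39] [191.6 109.2]
white [193 125  13   6  31] [197.9 127.8]
white [207 126   7   7  25] [210.  129.3]
white [212 127  14  12  60] [217.9 133.4]
white [186 131  12   8  47] [191.6 134.8]
white [215 146  11  10  92] [219.6 150.1]
white [252 146   9   9  70] [256.2 149.9]
white [289 146   8  10  68] [292.6 149.9]
white [202 169   9   9  57] [205.6 172.9]
white [300 170   9   7  49] [304.1 172.9]
white [ 232  203   48   50 1577] [255.7 224.2]
white [326 236   6   6  17] [328.4 237.9]
white [334 239   7   6  19] [337.4 241.2]
white [252 281  14  13 144] [258.5 286.6]
white [ 214  299   89   51 2164] [255.6 321.7]
white [285 333  17  11  54] [294.8 340.3]
```

Request:
{"method": "apply_moves", "body": {
  "moves": [
    [-0.05,-0.3,0,0.1,0.3],
    [-0.05,-0.3,0.4,0.1,0.3],
    [-0.05,-0.3,0.8,0.1,0.3],
    [-0.05,-0.3,1.2,0.1,0.3],
    [-0.05,-0.3,1.2,0.1,0.3]
  ]
}}

```text
t: 17.82
tool_pos: [466.0, 321.8, 162.3]
ee_rot: [0.175, 0.985, -0.0, -0.0]
force: [-0.3, 0.5, 0.0]
finger_gap: 0.388
```

```bash
python3 go.py 467.3 323.1 146 159.8; cat > col.py <<'E'
from h import *
st=monitor.sense(); W=R.from_quat(st['ee_rot']).as_matrix(); p=np.array(st['tool_pos'])
d=cap('wrist'); T=np.array(d['T_tool_cam'])
H,S,V=cv2.split(cv2.cvtColor(d['frame'],cv2.COLOR_RGB2HSV))
b=((S>120)&(H>12)&(H<35)&(V>90)).astype(np.uint8); w=((V>190)&(S<60)).astype(np.uint8); w[:, :180]=0; w[:,340:]=0; w[:140]=0; w[300:]=0
for nm,m,z in (('brass',b,68),('white',w,47)):
    k,l,s,c=cv2.connectedComponentsWithStats(m)
    for i in range(1,k):
        if s[i,4]>40 : print(nm,s[i],np.round(c[i],1),'tool',np.round(W.T@(atz(d,c[i],z)-p),1))
E
python3 col.py
```

```text
17.825 [466.  321.8 162.3] 159.81 0.388 [-0.3  0.5  0. ] shift cm [-0.08  0.17  1.63] turn 0.01 j [-0.68  0.39  0.06  1.57 -0.03  1.18  0.61] 0.01
brass [239 225  41  18 350] [259.  231.9] tool [-33.1   1.3  94.2]
white [217 148  11  11 100] [222.4 152.9] tool [ 32.3 -30.6 115.3]
white [255 148  10  11  76] [260.1 152.9] tool [ 32.3   2.3 115.3]
white [294 148   9  10  69] [298.3 152.4] tool [ 32.8  35.4 115.3]
white [203 173  10   9  64] [207.5 176.9] tool [ 10.8 -44.6 115.3]
white [307 173   8   8  56] [310.6 176.7] tool [ 10.9  47.3 115.2]
white [ 235  208   50   45 1390] [259.9 225.4] tool [-36.5   2.2 115.2]
white [326 233  14  48 310] [334.2 257. ] tool [-69.9  74.6 115.1]
white [180 254   8  25  70] [182.2 269.3] tool [-83.7 -74.5 115.3]
white [252 281  14  13 146] [258.4 286.5] tool [-103.7    0.8  115.2]
```

Request:
{"method": "apply_moves", "body": {
  "moves": [
    [-0.05,0.06,0.2,0,0.3],
    [-0.05,0.06,0.5,0,0.3],
    [-0.05,0.06,0.8,0,0.3],
    [-0.05,0.06,1.1,0,0.3],
    [-0.05,0.06,1.1,0,0.3]
  ]
}}

```text
t: 18.5
tool_pos: [466.8, 322.2, 151.5]
ee_rot: [0.175, 0.985, -0.0, -0.0]
force: [-0.3, -0.2, -1.3]
finger_gap: 0.387
```

Request:
{"method": "apply_moves", "body": {
  "moves": [
    [0,0,0.15,0,0.3],
    [0,0,0.3,0,0.3],
    [0,0,0.3,0,0.3]
  ]
}}

```text
t: 18.88
tool_pos: [467.0, 322.4, 148.8]
ee_rot: [0.175, 0.985, -0.0, -0.0]
force: [0.8, 0.4, -1.1]
finger_gap: 0.39
```

```bash
python3 go.py 467.3 323.1 145 159.8; python3 col.py | head -8
```

```text
18.875 [467.  322.4 148.8] 159.81 0.39 [ 0.8  0.4 -1.1] shift cm [-0.    0.08  0.38] turn 0.01 j [-0.68  0.4   0.06  1.59 -0.03  1.15  0.61] 0.002
brass [237 230  43  19 309] [257.6 238.7] tool [-32.8   0.   80.8]
brass [238 281  11  11  63] [243.4 285.9] tool [-78.5 -12.4  80.8]
brass [268 281  11  11  61] [272.9 285.9] tool [-78.5  13.4  80.8]
white [214 150  12  12 119] [219.3 154.8] tool [ 33.2 -31.5 101.8]
white [254 150  11  10  84] [259.4 154.4] tool [ 33.5   1.6 101.8]
white [295 150   9  10  82] [298.9 154.2] tool [ 33.7  34.1 101.8]
white [308 176   9   9  65] [312.1 180. ] tool [ 11.6  46.3 101.8]
white [ 233  213   52   33 1109] [258.8 224.2] tool [-29.2   1.1 101.8]
```

Request:
{"method": "apply_moves", "body": {
  "moves": [
    [0,0,0.15,0,0.3],
    [0,0,0.25,0,0.3],
    [0,0,0.25,0,0.3]
  ]
}}

```text
t: 19.3
tool_pos: [467.0, 322.3, 146.3]
ee_rot: [0.175, 0.985, -0.0, -0.0]
force: [0.3, -0.4, -0.8]
finger_gap: 0.389
```

Request:
{"method": "apply_moves", "body": {
  "moves": [
    [0,0,0.1,0,0.3],
    [0,0,0.2,0,0.3],
    [0,0,0.2,0,0.3]
  ]
}}

```text
t: 19.68
tool_pos: [467.1, 322.6, 145.2]
ee_rot: [0.175, 0.985, 0.0, 0.0]
force: [-2.1, -0.4, 5.2]
finger_gap: 0.389
```

```bash
python3 - <<'E'
from h import *
st=monitor.sense(); W=R.from_quat(st['ee_rot']).as_matrix(); p=np.array(st['tool_pos']); print(p,st['force'])
ex=np.array([np.cos(np.radians(-20.2)),np.sin(np.radians(-20.2)),0]); rs=[]
for n in ('scene','side'):
    d=cap(n); np.save(f'pics/s_{n}.npy',d,allow_pickle=True)
    r=eyes.pinpoint(d,'long_fuse'); print(n,[(np.round(k['uv'],1),round(k['confidence'],2)) for k in r[:2]]); rs.append(ray(d,r[0]['uv']))
    U=proj(d,[np.array([518.2,304.4,68])+ex*x for x in (-25,0,25)]); print('pred seated',np.round(U,1).tolist())
    H,S,V=cv2.split(cv2.cvtColor(d['frame'],cv2.COLOR_RGB2HSV))
print(tri(rs))
E
```

```text
[467.09108734 322.56742172 145.23810297] [-2.09886364 -0.43297972  5.21547018]
scene [(array([172.8, 149.3]), 0.67), (array([386.1, 278.7]), 0.45)]
pred seated [[397.7, 279.7], [386.3, 283.3], [374.6, 287.0]]
side [(array([173.1, 145.7]), 0.6)]
pred seated [[164.6, 145.8], [173.7, 144.0], [182.7, 142.2]]
(array([540.96284382, -31.37486246, 255.51535246]), [np.float64(172.06726521486345), np.float64(172.06726521486337)])
```

Request:
{"method": "apply_moves", "body": {
  "moves": [
    [0,0,0,0,0.2],
    [0,0,0,0,0.1],
    [0,0,0,0,0.0],
    [0,0,0,0,-0.08],
    [0,0,0,0,-0.08]
  ]
}}

```text
t: 20.5
tool_pos: [467.1, 322.3, 144.1]
ee_rot: [0.175, 0.985, -0.0, -0.0]
force: [-0.5, 0.4, -0.4]
finger_gap: 0.543
```

Request:
{"method": "apply_moves", "body": {
  "moves": [
    [0,0,-0.3,0,-0.08],
    [0,0,-0.8,0,-0.08],
    [0,0,-1.5,0,-0.08],
    [0,0,-2.5,0,-0.08],
    [0,0,-4,0,-0.08]
  ]
}}

```text
t: 21.12
tool_pos: [466.9, 322.3, 185.2]
ee_rot: [0.175, 0.985, -0.0, -0.0]
force: [-0.2, 1.4, -1.1]
finger_gap: 0.541
```

Request:
{"method": "apply_moves", "body": {
  "moves": [
    [0,0,-1.5,0,-0.08],
    [0,0,-3,0,-0.08],
    [0,0,-3,0,-0.08]
  ]
}}

```text
t: 21.5
tool_pos: [468.1, 323.1, 216.5]
ee_rot: [0.175, 0.985, 0.001, 0.001]
force: [-0.2, 0.7, -1.3]
finger_gap: 0.539
```

```bash
python3 go.py 513.8 -336 217.9 201.66; python3 - <<'E'
from h import *
from seg import rect
ex=np.array([np.cos(np.radians(-20.2)),np.sin(np.radians(-20.2)),0]); rs=[]
for n in ('scene','side','wrist'):
    d=cap(n); np.save(f'pics/p_{n}.npy',d,allow_pickle=True)
    r=eyes.pinpoint(d,'long_fuse'); print(n,[(np.round(k['uv'],1),round(k['confidence'],2),np.round(atz(d,k['uv'],68),1)) for k in r[:2]])
    print('pred seated',np.round(proj(d,[np.array([518.2,304.4,68])+ex*x for x in (-25,0,25)]),1).tolist())
    if r: rs.append(ray(d,min(r,key=lambda k:np.hypot(*(k['uv']-proj(d,[[518.2,304.4,68]])[0])))['uv']))
print(tri(rs))
E
```

```text
21.5 [468.1 323.1 216.5] 159.81 0.539 [-0.2  0.7 -1.3] shift cm [-27.04 -60.28  -0.29] turn -41.85 j [-0.68  0.35  0.07  1.49 -0.02  1.29  0.6 ] 0.04
scene [(array([387.1, 287. ]), 0.73, array([524.7, 311.1,  68. ]))]
pred seated [[397.7, 279.7], [386.3, 283.3], [374.6, 287.0]]
side [(array([172.8, 144.5]), 0.66, array([515.2, 304. ,  68. ]))]
pred seated [[164.6, 145.8], [173.7, 144.0], [182.7, 142.2]]
wrist [(array([259.3, 230.4]), 0.84, array([519.5, 304.3,  68. ]))]
pred seated [[259.0, 207.2], [259.0, 229.3], [259.0, 250.4]]
(array([519.33410789, 306.88227236,  64.32951385]), [np.float64(2.3602127802170414), np.float64(2.4984781114542733), np.float64(3.4518824692259957)])
```

Request:
{"method": "apply_moves", "body": {
  "moves": [
    [-0.8,-1.8,0,0,-0.08],
    [-2.9,-6.4,0,0,-0.08],
    [-5.1,-11.4,0,0,-0.08],
    [-7.6,-16.9,0,0,-0.08],
    [-10,-22.3,0,0,-0.08]
  ]
}}

```text
t: 22.42
tool_pos: [483.5, 74.8, 214.5]
ee_rot: [0.176, 0.984, -0.0, 0.0]
force: [1.7, -0.3, -1.0]
finger_gap: 0.539
```

Request:
{"method": "apply_moves", "body": {
  "moves": [
    [-2.5,-5.5,0,0,-0.08],
    [-4.9,-10.9,0,0,-0.08],
    [-7.4,-16.4,0,0,-0.08],
    [-9.8,-21.9,0,0,-0.08],
    [-11.9,-26.4,0,0,-0.08]
  ]
}}

```text
t: 23.05
tool_pos: [502.6, -214.5, 214.6]
ee_rot: [0.177, 0.984, -0.001, -0.0]
force: [1.0, -0.2, -0.0]
finger_gap: 0.537
```

Request:
{"method": "apply_moves", "body": {
  "moves": [
    [-2,-4.5,0,-8,-0.08],
    [-3.7,-8.5,0,-16,-0.08],
    [-4.7,-11,0,-24,-0.08],
    [-5.1,-11.6,0,-33,-0.08],
    [-5.1,-11.6,0,-41.8,-0.08]
  ]
}}

```text
t: 23.68
tool_pos: [510.1, -339.4, 214.0]
ee_rot: [-0.188, 0.982, -0.0, -0.001]
force: [0.0, -0.1, -0.7]
finger_gap: 0.54
```

Request:
{"method": "apply_moves", "body": {
  "moves": [
    [0,0,0,0,-0.08],
    [0,0,0,0,-0.08]
  ]
}}

```text
t: 23.92
tool_pos: [511.6, -337.1, 214.4]
ee_rot: [-0.186, 0.983, 0.0, -0.0]
force: [0.1, -0.1, -0.5]
finger_gap: 0.542
```

```bash
python3 go.py 513.8 -336 217.9 201.66; python3 tip.py t5 scene side; python3 - <<'E'
from h import *
# compare blade geometry at t1 (just after pull-out) and now, in tool frame: dark blade pixels in scene picture
a=np.load('pics/t1_scene.npy',allow_pickle=True).item()['frame'].astype(int); b=np.load('pics/t5_scene.npy',allow_pickle=True).item()['frame'].astype(int)
A=a[105:200,125:225]; B=b[105:200,125:225]
best=min(((np.abs(A[8:-8,8:-8][:40]-np.roll(B,(dy,dx),(0,1))[8:-8,8:-8][:40]).mean(),dx,dy) for dx in range(-5,6) for dy in range(-5,6)))
print('shift B->A px',best, 'zero',np.abs(A[8:48]-B[8:48]).mean())
E
```

```text
23.925 [ 511.6 -337.1  214.4] -158.56 0.542 [ 0.1 -0.1 -0.5] shift cm [-0.25  0.02 -0.35] turn -0.22 j [ 0.36  0.46  0.29  1.36 -0.13  1.34  2.6 ] 0.01
23.925 [ 511.6 -337.1  214.4] [-1.860e-01  9.825e-01  1.000e-04 -2.000e-04] 0.542 [ 0.1 -0.1 -0.5]
scene tongs [184.6  98. ] 0.75 y0plane [ -2.8   0.  -15.6] tool ray [-909.  683. -514.] [ 0.731 -0.551  0.402]
scene tongs_tip [182.3 140.6] 0.72 y0plane [-33.7   0.   89.3] tool ray [-909.  683. -514.] [ 0.693 -0.541  0.477]
side tongs [362.  242.9] 0.83 y0plane None tool ray [ 513.  -85. -556.] [-0.678  0.116  0.726]
side tongs_tip [364.8 252.6] 0.93 y0plane None tool ray [ 513.  -85. -556.] [-0.666  0.103  0.739]
tongs world [ 508.9 -338.7  226.7] tool [  3.1  -0.5 -12.3] [3.3 3.3]
tongs_tip world [ 557.5 -310.3  138. ] tool [-52.6   8.2  76.4] [5.5 5.5]
shift B->A px (np.float64(1.9810515873015873), 0, 0) zero 1.8715
```

Request:
{"method": "apply_moves", "body": {
  "moves": [
    [-0.25,0,-0.35,-0.2,-0.08],
    [-0.25,0,-0.35,-0.2,-0.08],
    [-0.25,0,-0.35,-0.2,-0.08]
  ]
}}

```text
t: 24.6
tool_pos: [514.8, -335.8, 218.0]
ee_rot: [-0.189, 0.982, -0.0, 0.0]
force: [-0.5, 0.2, -1.3]
finger_gap: 0.539
```

```bash
python3 go.py 513.8 -336 217.9 201.66; python3 - <<'E'
from h import *
for n,(x0,y0,x1,y1) in (('scene',(168,100,194,146)),('side',(350,224,385,262))):
    a=np.load(f'pics/t1_{n}.npy',allow_pickle=True).item()['frame']; b=cap(n)['frame']
    g=[cv2.resize(cv2.cvtColor(f,cv2.COLOR_RGB2GRAY),None,fx=4,fy=4,interpolation=cv2.INTER_CUBIC) for f in(a,b)]
    t=g[0][y0*4:y1*4,x0*4:x1*4]; r=cv2.matchTemplate(g[1][y0*4-24:y1*4+24,x0*4-24:x1*4+24],t,cv2.TM_CCOEFF_NORMED)
    _,v,_,l=cv2.minMaxLoc(r); print(n,'score',round(v,3),'shift px',(np.array(l)-24)/4)
    tb=slice(y1-18,y1); t=g[0][(y1-18)*4:y1*4,x0*4:x1*4]; r=cv2.matchTemplate(g[1][(y1-18)*4-24:y1*4+24,x0*4-24:x1*4+24],t,cv2.TM_CCOEFF_NORMED)
    _,v,_,l=cv2.minMaxLoc(r); print(' low part',round(v,3),(np.array(l)-24)/4)
E
```

```text
24.6 [ 514.8 -335.8  218. ] -158.18 0.539 [-0.5  0.2 -1.3] shift cm [0.1  0.02 0.01] turn 0.16 j [ 0.36  0.46  0.29  1.35 -0.13  1.35  2.6 ] 0.003
scene score 0.984 shift px [-0.75 -0.75]
 low part 0.978 [-0.75 -0.75]
side score 0.981 shift px [ 0.75 -0.5 ]
 low part 0.974 [0.5 0. ]
```

Request:
{"method": "apply_moves", "body": {
  "moves": [
    [-0.4,0.12,0.87,0.1,-0.08],
    [-1.15,0.12,2.17,0.1,-0.08],
    [-1.9,0.12,3.46,0.1,-0.08],
    [-1.9,0.12,3.46,0.1,-0.08]
  ]
}}

```text
t: 25.2
tool_pos: [531.9, -325.7, 180.8]
ee_rot: [-0.189, 0.982, 0.002, -0.001]
force: [0.2, -0.1, -1.0]
finger_gap: 0.54
```

Request:
{"method": "apply_moves", "body": {
  "moves": [
    [-0.4,0,0.69,0,-0.08],
    [-0.8,0,1.39,0,-0.08],
    [-1.2,0,2.08,0,-0.08],
    [-1.6,0,2.77,0,-0.08],
    [-1.6,0,2.77,0,-0.08]
  ]
}}

```text
t: 25.82
tool_pos: [546.7, -320.9, 154.6]
ee_rot: [-0.189, 0.982, 0.001, -0.001]
force: [-0.5, 0.5, -0.7]
finger_gap: 0.539
```

```bash
python3 go.py 575.3 -312.5 106.6 201.66
```

```text
25.825 [ 546.7 -320.9  154.6] -158.25 0.539 [-0.5  0.5 -0.7] shift cm [-2.97 -0.28  4.8 ] turn 0.09 j [ 0.33  0.54  0.27  1.38 -0.14  1.24  2.56] 0.013
```

Request:
{"method": "apply_moves", "body": {
  "moves": [
    [-0.5,-0.03,0.87,0,-0.08],
    [-1.0,-0.06,1.73,0,-0.08],
    [-1.5,-0.1,2.6,0,-0.08],
    [-2.0,-0.1,3.4,0,-0.08],
    [-2.0,-0.1,3.4,0,-0.08]
  ]
}}

```text
t: 26.45
tool_pos: [566.1, -314.2, 120.5]
ee_rot: [-0.189, 0.982, 0.001, -0.0]
force: [0.6, 0.9, -0.2]
finger_gap: 0.539
```

Request:
{"method": "apply_moves", "body": {
  "moves": [
    [-0.3,0,0.52,0,-0.08],
    [-0.6,-0.05,1.0,0,-0.08],
    [-0.6,-0.05,1.0,0,-0.08]
  ]
}}

```text
t: 26.82
tool_pos: [571.7, -313.1, 111.1]
ee_rot: [-0.188, 0.982, 0.0, 0.0]
force: [1.8, -0.5, 0.1]
finger_gap: 0.54
```

```bash
python3 go.py 575.3 -312.5 106.6 201.66
```

```text
26.825 [ 571.7 -313.1  111.1] -158.27 0.54 [ 1.8 -0.5  0.1] shift cm [-0.36 -0.08  0.45] turn 0.07 j [ 0.31  0.61  0.26  1.38 -0.16  1.17  2.54] 0.008
```

Nearly home; continue until contact with the rim.

Request:
{"method": "apply_moves", "body": {
  "moves": [
    [-0.15,-0.04,0.25,0,-0.08],
    [-0.3,-0.08,0.45,0,-0.08],
    [-0.3,-0.08,0.45,0,-0.08]
  ]
}}

```text
t: 27.2
tool_pos: [574.5, -313.0, 106.9]
ee_rot: [-0.188, 0.982, 0.0, -0.0]
force: [1.2, 0.2, -0.3]
finger_gap: 0.54
```

Request:
{"method": "apply_moves", "body": {
  "moves": [
    [-0.08,0,0.15,0,-0.08],
    [-0.15,0,0.3,0,-0.08],
    [-0.15,0,0.3,0,-0.08]
  ]
}}

```text
t: 27.58
tool_pos: [575.1, -312.9, 105.8]
ee_rot: [-0.188, 0.982, 0.0, -0.0]
force: [-4.0, 2.2, 7.0]
finger_gap: 0.54
```

Request:
{"method": "apply_moves", "body": {
  "moves": [
    [0,0,0,0,-0.2],
    [0,0,0,0,-0.4],
    [0,0,0,0,-0.7],
    [0,0,0,0,-1],
    [0,0,0,0,-1]
  ]
}}

```text
t: 28.2
tool_pos: [575.9, -312.5, 103.8]
ee_rot: [-0.188, 0.982, 0.0, -0.0]
force: [0.7, 0.7, -0.2]
finger_gap: 0.996
```

Request:
{"method": "apply_moves", "body": {
  "moves": [
    [0,0,0,0,-1],
    [0,0,0,0,-1]
  ]
}}

```text
t: 28.45
tool_pos: [575.9, -312.6, 104.1]
ee_rot: [-0.188, 0.982, -0.0, 0.0]
force: [-0.4, 0.0, 0.1]
finger_gap: 0.999
```

```bash
python3 go.py 575.3 -312.5 200 201.66; python3 w.py h1 tongs rest_home rest_mouth; python3 - <<'E'
from h import *
a=np.load('pics/h1.npy',allow_pickle=True).item()['frame']
H,S,V=cv2.split(cv2.cvtColor(a,cv2.COLOR_RGB2HSV))
print(monitor.sense()['finger_gap'])
E
```

```text
28.45 [ 575.9 -312.6  104.1] -158.29 0.999 [-0.4  0.   0.1] shift cm [ 0.06  0.03 -9.59] turn 0.05 j [ 0.31  0.62  0.26  1.38 -0.16  1.16  2.54] 0.002
28.5 [ 575.9 -312.6  104.1] [-0.1883  0.9821 -0.      0.    ] 1.004 [-0.6  0.3 -0.4]
  tongs [256.5 268.5] 0.68 [ 573.9 -313.5  124. ]
  rest_home [260.1 278.5] 0.77 [ 578.3 -309.9  124. ]
  rest_mouth [258.9 270. ] 0.86 [ 591.4 -305.2   95. ]
1.0014994878892225
```

Request:
{"method": "apply_moves", "body": {
  "moves": [
    [0,0,-2,0,-1],
    [0,0,-5,0,-1],
    [0,0,-8,0,-1],
    [0,0,-11,0,-1],
    [0,0,-12.7,0,-1]
  ]
}}

```text
t: 29.28
tool_pos: [576.5, -313.0, 233.1]
ee_rot: [-0.188, 0.982, -0.001, 0.001]
force: [0.6, 1.1, 0.3]
finger_gap: 0.998
```

Request:
{"method": "apply_moves", "body": {
  "moves": [
    [-0.34,-0.2,0,-3.3,-1],
    [-0.34,-0.2,0,-3.3,-1],
    [-0.34,-0.2,0,-3.3,-1],
    [-0.34,-0.2,0,-3.3,-1]
  ]
}}

```text
t: 29.78
tool_pos: [579.5, -313.1, 230.5]
ee_rot: [-0.216, 0.976, 0.0, -0.0]
force: [-0.2, -0.6, 0.4]
finger_gap: 1.0
```

```bash
python3 w.py h2 tongs rest_home rest_mouth; python3 go.py 579.8 -313.2 231 205; python3 - <<'E'
from h import *
def match(a,b,x0,y0,x1,y1,nm):
    g=[cv2.resize(cv2.cvtColor(f,cv2.COLOR_RGB2GRAY),None,fx=4,fy=4,interpolation=cv2.INTER_CUBIC) for f in(a,b)]
    r=cv2.matchTemplate(g[1][y0*4-40:y1*4+40,x0*4-40:x1*4+40],g[0][y0*4:y1*4,x0*4:x1*4],cv2.TM_CCOEFF_NORMED)
    _,v,_,l=cv2.minMaxLoc(r); print(nm,round(v,3),'shift px',(np.array(l)-40)/4)
a=np.load('pics/w4.npy',allow_pickle=True).item()['frame']; b=np.load('pics/h2.npy',allow_pickle=True).item()['frame']
match(a,b,228,160,302,206,'tongs top'); match(a,b,222,208,298,235,'sleeve/plate'); match(a,b,228,160,250,206,'left grip'); match(a,b,278,160,302,206,'right grip')
for n in('scene','side'):
    d=cap(n); im=cv2.imread('pics/a%d.png'%(n=='side'))[:,:,::-1]
    x0,y0,x1,y1=((155,130,200,195) if n=='scene' else (340,235,395,295)); match(np.ascontiguousarray(im),d['frame'],x0,y0,x1,y1,n)
    for l in('long_fuse','short_fuse','screwdriver','bnc_tee','screw_jar'):
        for k in eyes.pinpoint(d,l)[:1]: print(' ',l,np.round(k['uv'],1),round(k['confidence'],2))
E
```

```text
29.825 [ 579.6 -313.1  230.6] [-2.163e-01  9.763e-01  3.000e-04 -3.000e-04] 0.999 [0.2 0.  0.1]
  tongs [260.7 188.1] 0.89 [ 575.8 -311.4  124. ]
  rest_home [265.2 190.6] 0.64 [ 576.2 -306.9  124. ]
  rest_mouth [257.4 198.8] 0.67 [ 595.2 -305.7   95. ]
29.975 [ 579.7 -313.2  231. ] -155.0 0.999 [ 0.6  0.7 -0.5] shift cm [-0.01 -0.01  0.  ] turn -0.0 j [ 0.32  0.55  0.26  1.18 -0.14  1.43  2.57] 0.002
tongs top 0.954 shift px [-2.5   0.25]
sleeve/plate 0.99 shift px [-0.5  0.5]
left grip 0.938 shift px [-2.5   0.25]
right grip 0.941 shift px [-2.5   0.25]
scene 0.963 shift px [-0.5  0. ]
  long_fuse [385.9 284.1] 0.53
  short_fuse [254.  209.7] 0.59
  screwdriver [218.4 274.2] 0.95
  bnc_tee [301.8 204.4] 0.6
  screw_jar [249.2 336.8] 0.64
side 0.973 shift px [0.5  0.25]
  long_fuse [289.1 187.2] 0.64
  short_fuse [263.4 234.6] 0.55
  screwdriver [287.1 185. ] 0.77
  bnc_tee [210.  259.1] 0.63
  screw_jar [269.5 150.5] 0.59
```

```bash
python3 - <<'E'
from h import *
from scipy.optimize import minimize
D=[]
for n,i in(('scene',0),('side',1)):
    d=cap(n); im=cv2.imread(f'pics/a{i}.png')[:,:,::-1].astype(int); u=proj(d,[[518.2,304.4,68]])[0].astype(int)
    m=(np.abs(d['frame'].astype(int)-im).max(2)>30).astype(np.uint8); w=np.zeros_like(m); w[u[1]-22:u[1]+22,u[0]-22:u[0]+22]=1; m*=w
    D.append((n,d,m)); ys,xs=np.nonzero(m); print(n,'changed',m.sum(),xs.min(),xs.max(),ys.min(),ys.max(),'centroid',np.round([xs.mean(),ys.mean()],1))
def sil(d,q):
    x,y,z,yaw,pit=q; e=np.array([np.cos(yaw)*np.cos(pit),np.sin(yaw)*np.cos(pit),np.sin(pit)]); s=np.array([-np.sin(yaw),np.cos(yaw),0]); t=np.cross(e,s); a=np.linspace(0,2*np.pi,24)
    P=[np.array([x,y,z])+e*l+7*(s*np.cos(b)+t*np.sin(b)) for l in(-25.5,25.5) for b in a]
    h=cv2.convexHull(np.round((proj(d,P)+.5)*16-8).astype(np.int32)); m=np.zeros((384,512),np.uint8); cv2.fillConvexPoly(m,h,1,shift=4); return m
def iou(q): return np.mean([(sil(d,q)&m).sum()/max(1,(sil(d,q)|m).sum()) for _,d,m in D])
q0=np.array([518.2,304.4,68,np.radians(-20.2),0])
print('IoU seated',iou(q0))
for dz in(-6,-3,0,3,6,9): print(dz,round(iou(q0+[0,0,dz,0,0]),3),end=' ')
for p in(-.2,-.1,.1,.2): print('pitch',p,round(iou(q0+[0,0,0,0,p]),3),'yaw',round(iou(q0+[0,0,0,p,0]),3))
r=minimize(lambda v:-iou(q0+v*[3,3,3,.1,.1]),np.zeros(5),method='Powell',bounds=[(-3,3)]*5); v=r.x*[3,3,3,.1,.1]
print('best shift',np.round(v,3),-r.fun)
E
```

```text
scene changed 96 374 401 275 289 centroid [387.7 282.4]
side changed 134 163 182 141 155 centroid [173.  146.8]
IoU seated 0.42248062015503873
-6 0.329 -3 0.426 0 0.422 3 0.398 6 0.328 9 0.257 pitch -0.2 0.42 yaw 0.397
pitch -0.1 0.42 yaw 0.416
pitch 0.1 0.418 yaw 0.42
pitch 0.2 0.401 yaw 0.403
best shift [-3.597 -1.512 -0.688 -0.012 -0.016] 0.4907595193428992
```

```bash
python3 -c "
from h import *
print(monitor.sense()['t'],job.sign_off())"
```

```text
the job is handed in; nothing more can be done
30.675 None
```

I picked up the long fuse with the tongs, lowered it into the clips and released it there. The tongs are back in their rest, and I handed the job in at about 30.7 s. The hand-in gave no verdict.

**Fuse**
- While I was lowering it, contact came where the clip floor should be, by the height at which I had picked the fuse up. The wrist force then read about 5 N. There was no contact before that.
- After release, the wrist camera network put the fuse about 1 mm from the seat.
- The outline fit on the scene and side pictures gave about -0.7 mm in height, with yaw and tilt under 0.02 rad. It also showed a sideways shift of about 3.9 mm. The overlap was only about 0.5 because the white fuse lies over white ceramic, so I gave this fit less weight.
- Combining the three cameras after release put it at (519, 307, 64), with rays 2–3 mm apart. That is about 3 to 4 mm low, within the noise of that method.
- One side-view network detection at the end named the screwdriver's place as the long fuse; I took it as false.

**Tongs**
- I pushed them in until the guards met the rim, at about 7 N and within 1 mm of the original grasp height.
- They sit about 2 mm to one side of where they started. Both grips moved together, so they are open, and the scene and side pictures match the starting ones to about half a pixel.

**Other things**
- The short fuse, screwdriver and jar show no clear movement.
- The T connector's point is within 2 px in one view. In the other it is 5 px off, roughly 12 mm at about 2.5 mm per pixel. I took that as detection noise, since neither the arm nor the tongs came near it.
- The gripper ended open and clear above the rest.

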